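# Open the spring-lidded relay test socket

## Task

Open the relay test socket: with a fingertip press down the release tab that sticks out at its front, so that the lid springs part-way up by itself, then push the lid on over until it is fully open against its stop, and move clear. Grasp and lift nothing: the relay inside stays in its seat and the loose things around the socket stay where they are.

Things in the scene. Friction and masses are not known exactly. Their poses are not given: they have to be found in the camera images.
- socket: Relay test socket, a cream box 110 (x) x 120 (y) x 55 mm high, fixed to the bench. Origin at the centre of its underside; its -x side is the front (roughly towards the robot, turned up to 0.45 rad), z up. A grey lid 110 x 120 x 6 mm closes it, top at 61 mm, hinged along y at the rear; release tab at the middle of the front. Fully open, the lid stands upright, leaning a little backwards.
- lid_hinge (a point): Middle of the lid's hinge axis, fixed on the socket: 50 mm behind the socket's centre (+x of the socket), 55 mm above the bench. The axis runs along the socket's y.
- lid_edge (a point): Middle of the lid's free (front) edge, on its underside, 105 mm from the hinge axis; it moves with the lid. Lid closed: 55 mm above the bench at the box's front face.
- lid (a joint): Lid angle, rad: 0 closed and latched, grows as it opens up and back, stop at 1.92 (fully open). Once released, a spring plunger lifts it to about 0.9 within a second and holds it there, its free edge then about 137 mm above the bench and 40 mm behind the box's front face. Mass about 120 g; stiff hinge (0.03 N m): above about 1.2 it stays where left; pushing the edge takes about 1 N.
- tab_press (a point): Point to press: upper face of the release tab, a steel plate 30 mm wide (y), 4 mm thick, that sticks out 55 mm from the box's front face. The point is 45 mm from that face, on the middle line, 34 mm above the bench at rest; it moves with the tab. The tab's hook rises to 66 mm above the bench within 10 mm of the front face and swings out 9 mm more when the tab is pressed.
- tab (a joint): Tab angle, rad: 0 at rest, grows as it is pressed down, stop at 0.3 (about 11 mm down at the press point). It tips about an axis along the socket's y, 7 mm in front of the front face, 32 mm above the bench. The hook lets go of the lid at about 0.17 (6.5 mm down). Sprung: 1.5 to 3 N at the press point; returns when let go.
- relay_in: Relay seated inside the socket under the lid: block 44 x 34 x 38 mm high, white on a black foot, loose in a shallow frame; origin under its centre, 6 mm above the bench. Stays in its seat.
- relay_a: Loose bystander: tall white relay 30 x 30 x 55 mm high, near the socket; origin under its centre.
- relay_b: Loose bystander: low white relay 40 x 28 x 45 mm high, near the socket; origin under its centre.
- tape: Loose bystander: yellow round tape measure, 48 mm across, 18 mm high, near the socket; origin under its centre.
- screwdriver: Loose bystander: screwdriver 160 mm long with a black handle, lying to the front right (-x, -y) of the socket; origin under its middle.
- rod: Loose bystander: steel bar 12 x 90 x 12 mm lying behind the socket; origin under its centre.

How it is judged:
By the outcome, as a careful person would: the job done as asked, in the order asked, and still so for the second after the job is handed in, with the robot touching nothing.
It also fails if it takes over 42 s, if anything falls off the work surface, if the arm or the gripper's body presses on something with over 40 N, if the wrist force passes 120 N, or if a joint passes its speed limit or range.

## Robot

A 6-joint arm with a two-finger parallel gripper is mounted at the origin on the work surface. World frame = base frame: x ahead of the robot, y to its left, z up, the work surface at z = 0. Lengths are in m, angles in rad, forces in N, time in s.
With the tool pointing down it reaches from about 0.375 to 0.975 m from the base axis. Payload 3.8 kg.
Tool frame: the origin (TCP) lies midway between the tips of the shut fingers; the grasp point (between the pads) lies 19 mm behind it; x points along the fingers, y is the direction in which the jaws open and shut, and the axes are right-handed (so a half turn about x gives the same grasp; the last joint's range is limited). The gripper opens to 85 mm and grips with 20 to 120 N. Pads are 22 mm wide; open, the fingers measure 114 mm over their backs; the gripper's body (76 mm by 85 mm) begins 54 mm behind the grasp point. The pads swing forward as they close: fully open they stand 13 mm farther back than shut.
Start: joints at [1.114, 0.264, 1.604, -0, 1.274, -0.037], TCP at [0.275, 0.616, 0.231] pointing down, gripper open.
Joint ranges: [-2.63, 2.63], [-0.94, 2.18], [0.31, 2.57], [-1.31, 4.45], [0, 2.66], [-2.55, 2.55]. Speed limits (rad/s): [2.57, 2.57, 3.14, 3.14, 3.14, 3.14].

## Interface

Orientations are given as a rotation vector (axis times angle).
In Python, from workcell import read_state, read_camera, get_calibration, finish_job gives the robot as it stands. The module is installed in compiled form; this text tells all that it offers.
- The arm moves only by the shell command python3 -m creep 'ROWS' [FORCE]. ROWS is JSON, a list of rows, each a list of 3 entries, a list of its own where there are three numbers: the closure in counts, from 0 (fully open) to 255 (shut), then the shift along the world's x, y, z in mm, then the turn about the world's z in rad. In form: [[hand, [tx, ty, tz], spin], ...]. A call has exactly 8 rows; each row shifts and turns the commanded pose from where the row before left it; what a row does not reach is not made up. A row lasts 1/12 s, in which the tool goes at most 41.7 mm and 7.16 degrees, less where a joint would pass 70% of its speed; a pose out of reach is approached as far as the arm can. A call is refused whole if a number of a shift passes 41.7 or a number of a turn 0.125, either way. A call with a gripper value outside its range is refused whole. The fingers move at their own pace and stop on an object; FORCE is the grip in N (left out, the last holds). Time passes only in rows, so rows that do not move let the fingers close, or fill a call up. It gives the time, the measured TCP pose, the force and the opening at its end, in the units of the state.
- read_state(): the state, without advancing time (a new reading comes with each control period).
- read_camera(name): name is "scene" or "top" or "wrist"; returns (picture, depth): 480x640x3 uint8, blue, green, red; 480x640 float32, m along the optical axis (not along the pixel's ray), 0 where there is no reading.
- get_calibration(name): a dict with "K" (3x3 intrinsics, pixels), "k1" (the pictures are not rectified: a ray, as slopes to the right and down, at radius r is drawn at 1 + k1 r^2 times it, then the intrinsics apply), "eye" and "orientation" of the camera in the world. Camera axes: x right, y down, z forward; pixel columns grow to the right and rows downward; lengths in m; the calibration is good to about 2 mm. A picture is of the moment at which its call begins: read the wrist's pose just before it. get_calibration takes no time and is no camera call; for the wrist camera it gives the pose at the moment of the call.
- finish_job(): hands the job in, once; it reports no verdict.
The state is a dict: "time": time; "q": joint angles; "joint_vel": joint speeds; "joint_torque": joint torques, N m; "tool_pos": TCP position; "tcp_rot": TCP orientation; "wrist_force": force on the tool from outside, world axes, zero at the start; "torque": the same for the moment, N m; "width": opening from 0.0 (shut) to 1.0 (fully open).
Only numpy, scipy, OpenCV 4.12 (cv2) and the standard library are available. Lean on these libraries where they do the work, as an engineer would, in place of code of your own. Each camera call takes 0.05 s, during which the arm holds its last target.

## Working session

There is one attempt and no reset: what is moved stays moved. The work goes in short steps, Python scripts to look and compute and a shell command to move; the robot and the scene stay as the last step left them, time stands still between calls to the robot, and variables do not carry over. Pictures are saved under pics/ and viewed, and the job is handed in when it is done.

```bash
mkdir -p pics; python3 - <<'E'
from workcell import *
import cv2,numpy as np
s=read_state();print(s)
for n in("scene","top"):
    p,d=read_camera(n);cv2.imwrite(f"pics/{n}0.png",p);np.savez(f"{n}0.npz",p=p,d=d);print(n,get_calibration(n))
E
```

```text
{'time': 0.0, 'q': array([ 1.11411423e+00,  2.64772846e-01,  1.60539007e+00,  2.48468717e-05,
        1.27367574e+00, -3.68936540e-02]), 'joint_vel': array([-1.59255018e-03,  1.61449424e-03, -4.38585593e-05,  1.53057694e-03,
       -9.81741928e-05,  2.11646776e-03]), 'joint_torque': array([ 6.62468519e-04, -5.15117168e+01, -3.67319655e+01, -1.27197031e-04,
        1.28788326e-02,  1.25079202e-05]), 'tool_pos': array([0.27477561, 0.61574117, 0.22994006]), 'tcp_rot': array([ 0.32757758,  1.54617418, -0.33101047]), 'wrist_force': array([ 0.7820005 , -0.67533401, -0.31704617]), 'torque': array([-0.0244724 , -0.02161764, -0.01074794]), 'width': 1.0009738723687764}
scene {'K': array([[617.66531245,   0.        , 320.27360642],
       [  0.        , 617.66531245, 242.71870488],
       [  0.        ,   0.        ,   1.        ]]), 'k1': -0.16315260233449363, 'eye': array([1.11649857, 0.31890998, 0.93515094]), 'orientation': array([-1.397249  , -2.32294651,  0.74760858])}
top {'K': array([[595.70412533,   0.        , 328.99470067],
       [  0.        , 595.70412533, 243.36922353],
       [  0.        ,   0.        ,   1.        ]]), 'k1': 0.05731866364439731, 'eye': array([0.37876909, 0.03095267, 0.97475815]), 'orientation': array([-2.12654726,  2.11704407, -0.20562693])}
```

View pics/top0.png

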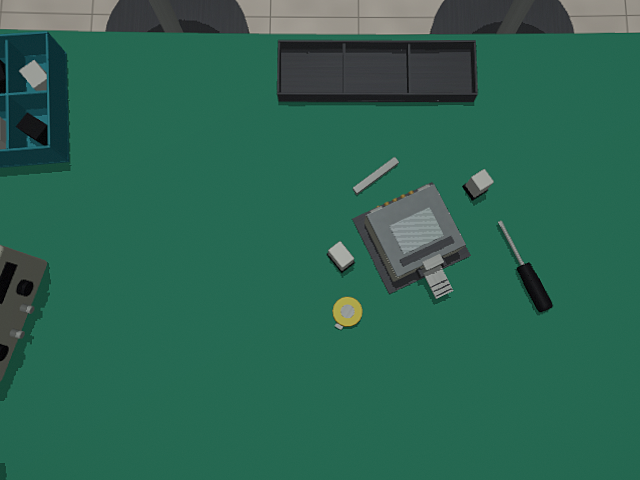

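View pics/scene0.png

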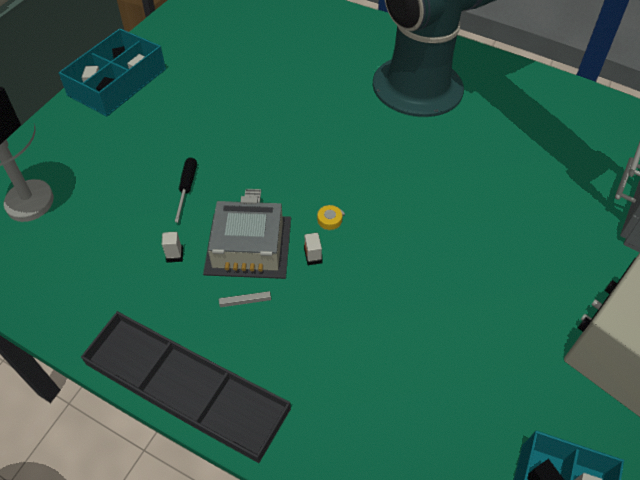

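The top view shows the lid with corners near (368,215), (433,184), (467,243) and (402,277), and the tab at (437,280). The tape is at (347,312), the relays at (341,256) and (479,183), the rod at (376,176) and the screwdriver at (525,265). I'll zoom in to measure.

```bash
cat > h.py <<'E'
import numpy as np,cv2
from scipy.spatial.transform import Rotation as R
from workcell import *
def rays(n,px,c=None):
    c=c or get_calibration(n);K=c["K"];dst=np.array([c["k1"],0,0,0,0.])
    u=cv2.undistortPoints(np.array(px,float).reshape(-1,1,2),K,dst).reshape(-1,2)
    return c["eye"],R.from_rotvec(c["orientation"]).apply(np.c_[u,np.ones(len(u))])
def plane(n,px,z,c=None):
    e,r=rays(n,px,c);return e+r*((z-e[2])/r[:,2])[:,None]
def proj(n,P,c=None):
    c=c or get_calibration(n);Rw=R.from_rotvec(c["orientation"])
    rv=Rw.inv();t=-rv.apply(c["eye"])
    return cv2.projectPoints(np.array(P,float).reshape(-1,1,3),rv.as_rotvec(),t,c["K"],np.array([c["k1"],0,0,0,0.]))[0].reshape(-1,2)
def cloud(n,d,c=None):
    v,u=np.mgrid[:480,:640];e,r=rays(n,np.c_[u.ravel(),v.ravel()],c)
    return (e+r*d.reshape(-1,1)).reshape(480,640,3)
E
python3 - <<'E'
from h import *
z=np.load("top0.npz");p,d=z["p"],z["d"]
cv2.imwrite("pics/topz.png",cv2.resize(p[150:330,320:560],None,fx=3.3,fy=3.3,interpolation=cv2.INTER_CUBIC))
z2=np.load("scene0.npz")
for n,dd in(("top",d),("scene",z2["d"])):
    C=cloud(n,dd)
    m=(C[...,2]>.053)&(C[...,2]<.069)&(C[...,0]>.3)&(C[...,0]<.7)&(abs(C[...,1]+.1)<.2)&(dd>0)
    k,l,st,_=cv2.connectedComponentsWithStats(m.astype(np.uint8));i=1+st[1:,4].argmax()
    P=C[l==i];print(n,len(P),np.median(P[:,2]),st[i])
    r=cv2.minAreaRect((P[:,:2]*1000).astype(np.float32));print(r,cv2.boxPoints(r))
    print(np.median(C[100:300,560:620,2]) )
E
```

```text
top 5433 0.06086883787446673 [ 367  184   99   94 5433]
((576.2218627929688, -107.96976470947266), (123.49601745605469, 120.90126037597656), 25.50204849243164) [[ 494.46335   -79.99404 ]
 [ 546.5166   -189.11588 ]
 [ 657.98035  -135.9455  ]
 [ 605.9271    -26.823654]]
-0.0004202709506763713
scene 3613 0.06170835617770143 [ 208  196   74   60 3613]
((576.3756713867188, -106.6113052368164), (129.33489990234375, 120.92296600341797), 25.30777359008789) [[ 492.06857   -79.59672 ]
 [ 543.76086  -188.91405 ]
 [ 660.68274  -133.62589 ]
 [ 608.9905    -24.308563]]
-3.146820101440628e-05
```

View pics/topz.png

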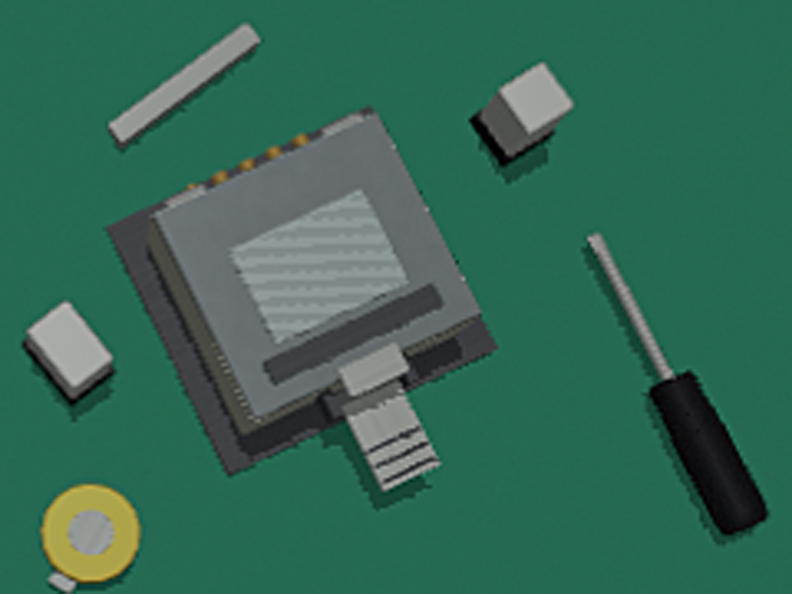

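```bash
python3 - <<'E'
from h import *
f=lambda q:[((x)/3.3+320-.35,(y)/3.3+150-.35) for x,y in q]
L=plane("top",f([(155,215),(375,112),(482,316),(252,419)]),.061)*1000
T=plane("top",f([(440,464),(384,490)]),.034)*1000
print(L.round(1),T.round(1))
c=L.mean(0)[:2]
for a,b in((3,0),(2,1)): v=L[b]-L[a];print(np.hypot(*v[:2]),np.arctan2(v[1],v[0]))
for a,b in((1,0),(2,3)): v=L[b]-L[a];print(np.hypot(*v[:2]),np.arctan2(-v[0],v[1]))
yaw=0.443;ux=np.array([np.cos(yaw),np.sin(yaw)]);uy=np.array([-ux[1],ux[0]])
print("lid mid",c, "tab tip mid",T.mean(0))
O=c
loc=lambda P:((P[:2]-O)@ux,(P[:2]-O)@uy)
print("tabtip local",loc(T.mean(0)))
for n,px,z in(("a",[(537,93)],.055),("b",[(69,345)],.045),("tape",[(91,533)],.018),("rod",[(120,135),(250,33)],.012),("sd",[(597,240),(745,525),(765,512),(655,385)],.02)):
    for P in plane("top",f(px),z)*1000: print(n,P.round(0),np.round(loc(P),0))
E
```

```text
[[ 601.9  -29.5   61. ]
 [ 653.4 -135.8   61. ]
 [ 553.6 -183.3   61. ]
 [ 504.   -74.1   61. ]] [[ 486.4 -166.7   34. ]
 [ 473.8 -139.6   34. ]]
107.67149521447882 0.4272904942813987
110.57563645544843 0.4441526072447562
118.10983477842827 0.45076103228685244
119.94181208413139 0.42631856686348374
lid mid [ 578.2175355  -105.70638567] tab tip mid [ 480.13103376 -153.18606505   34.        ]
tabtip local (np.float64(-108.9704396914667), np.float64(-0.8514998113115128))
a [ 665. -215.   55.] [  31. -136.]
b [542.  11.  45.] [ 17. 121.]
tape [454.  -0.  18.] [-67. 149.]
rod [656. -15.  12.] [109.  49.]
rod [710. -82.  12.] [129. -35.]
sd [ 600. -251.   20.] [ -43. -141.]
sd [ 460. -314.   20.] [-197. -138.]
sd [ 466. -324.   20.] [-195. -149.]
sd [ 527. -276.   20.] [-119. -132.]
```

```bash
cat > g.py <<'E'
from h import *
O=np.array([577.8,-106]);yaw=.438
ux=np.array([np.cos(yaw),np.sin(yaw)]);uy=np.array([-ux[1],ux[0]])
def W(x,y=0): return O+x*ux+y*uy
def st(s=None):
    s=s or read_state();M=R.from_rotvec(s["tcp_rot"]).as_matrix();p=s["tool_pos"]*1000
    a=np.arctan2(M[1,1],M[0,1])-(yaw+np.pi/2);a=(a+np.pi/2)%np.pi-np.pi/2
    l=p[:2]-O
    print("t",round(s["time"],2),"tcp",p.round(1),"local",round(l@ux,1),round(l@uy,1),"xaxis",M[:,0].round(3),"yawerr",round(a,3),"F",s["wrist_force"].round(2),"w",round(s["width"],2),"q",s["q"].round(2))
E
python3 -c "
from g import *
st();print(W(-101),W(-101)-read_state()['tool_pos'][:2]*1000)"
```

```text
t 0.1 tcp [274.8 615.8 230.1] local 31.7 782.2 xaxis [-0.001 -0.002 -1.   ] yawerr -0.858 F [-0.93  0.22  0.89] w 1.0 q [ 1.11  0.26  1.61  0.    1.27 -0.04]
[ 486.33422506 -148.83704022] [ 211.55349316 -764.62948487]
```

```bash
python3 -m creep '[[255,[8.8,-31.9,0],-0.095],[255,[8.8,-31.9,0],-0.095],[255,[8.8,-31.9,0],-0.095],[255,[8.8,-31.9,0],-0.095],[255,[8.8,-31.9,0],-0.095],[255,[8.8,-31.9,0],-0.095],[255,[8.8,-31.9,0],-0.095],[255,[8.8,-31.9,0],-0.095]]' 30; python3 -c "
from g import *
st()"
```

```text
time: 0.77
tool_pos: [0.3453, 0.3594, 0.2307]
tcp_rot: [0.919, 1.368, -0.921]
wrist_force: [1.1, 0.2, -0.5]
width: 0.002
t 0.77 tcp [345.3 359.4 230.7] local -13.2 520.0 xaxis [-0.001 -0.001 -1.   ] yawerr 1.519 F [ 1.07  0.2  -0.48] w 0.0 q [ 0.76 -0.07  1.97 -0.    1.24  0.37]
```

```bash
python3 -m creep '[[255,[8.8,-31.9,0],-0.095],[255,[8.8,-31.9,0],-0.095],[255,[8.8,-31.9,0],-0.095],[255,[8.8,-31.9,0],-0.095],[255,[8.8,-31.9,0],-0.095],[255,[8.8,-31.9,0],-0.095],[255,[8.8,-31.9,0],-0.095],[255,[8.8,-31.9,0],-0.095]]'; python3 -m creep '[[255,[8.8,-31.9,0],-0.095],[255,[8.8,-31.9,0],-0.095],[255,[8.8,-31.9,0],-0.095],[255,[8.8,-31.9,0],-0.095],[255,[8.8,-31.9,0],-0.095],[255,[8.8,-31.9,0],-0.095],[255,[8.8,-31.9,0],-0.095],[255,[8.8,-31.9,0],-0.095]]';  python3 -c "
from g import *
st();print(W(-101))
p,d=read_camera('wrist');cv2.imwrite('pics/w1.png',p);np.savez('w1.npz',p=p,d=d)
print(proj('wrist',[[*W(-100)/1000,.034],[*W(-110,15)/1000,.034],[*W(-110,-15)/1000,.034],[*W(-55,60)/1000,.061],[*W(-55,-60)/1000,.061]]))"
```

```text
time: 1.43
tool_pos: [0.4156, 0.1044, 0.231]
tcp_rot: [1.479, 1.009, -1.479]
wrist_force: [0.8, -0.2, 0.7]
width: 0.001
time: 2.1
tool_pos: [0.4861, -0.1509, 0.2309]
tcp_rot: [1.979, 0.44, -1.98]
wrist_force: [0.6, 1.4, 0.5]
width: -0.003
t 2.1 tcp [ 486.1 -150.9  230.9] local -102.1 -1.7 xaxis [-0.001  0.    -1.   ] yawerr -0.001 F [0.56 1.39 0.53] w -0.0 q [-0.35 -0.05  1.95  0.    1.24  0.78]
[ 486.33422506 -148.83704022]
[[307.86830188 204.69825502]
 [291.84239539 215.43113705]
 [324.24067735 215.11433372]
 [232.45716679 158.62147473]
 [380.28185337 157.23708372]]
```

View pics/w1.png

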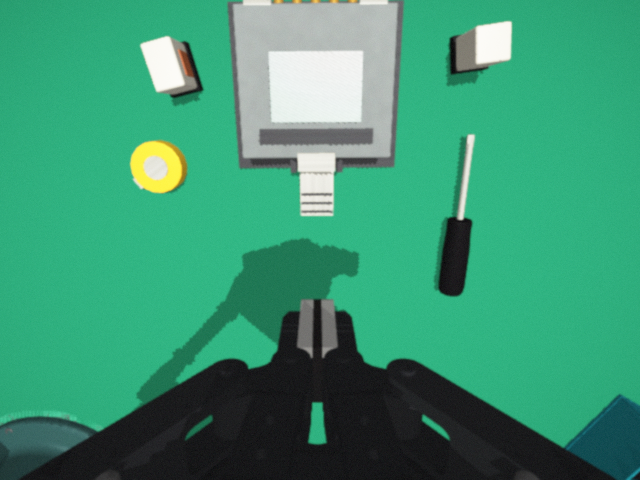

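```bash
python3 -c "
from g import *
s=read_state();print(proj('wrist',[s['tool_pos']]),get_calibration('wrist'),s['tool_pos'])
P=plane('wrist',[(301,216),(333,216)],.034)*1000;print(P,[( (p[:2]-O)@ux,(p[:2]-O)@uy) for p in P])
d=np.load('w1.npz')['d'];C=cloud('wrist',d)
m=(C[...,2]>.053)&(C[...,2]<.069)&(C[...,0]>.45);m[170:]=0;m[:,:215]=0;m[:,420:]=0
P=C[m]*1000;print(len(P),cv2.minAreaRect(P[:,:2].astype(np.float32)))
im=np.load('w1.npz')['p'];cv2.imwrite('pics/w1z.png',cv2.resize(im[0:340,200:430],None,fx=1.76*1.3,fy=1.76,interpolation=cv2.INTER_CUBIC))
z=np.load('scene0.npz')['p'];q=proj('scene',[[*W(x,y)/1000,h] for x,y,h in((-110,15,.034),(-110,-15,.034),(-55,60,.061),(-55,-60,.061),(55,60,.061),(55,-60,.061))]);print(q)
z=cv2.resize(z[170:290,190:310],None,fx=5,fy=5,interpolation=cv2.INTER_CUBIC)
for a in q: cv2.circle(z,tuple(int(v) for v in ((a-[190,170])*5+2)),4,(0,0,255),1)
cv2.imwrite('pics/s0z.png',z)
"
```

```text
[[317.05268045 315.34536171]] {'K': array([[377.97997019,   0.        , 316.90507755],
       [  0.        , 377.97997019, 242.22718033],
       [  0.        ,   0.        ,   1.        ]]), 'k1': -0.0004408280049639571, 'eye': array([ 0.56105694, -0.12156532,  0.37364334]), 'orientation': array([ 2.40122408, -1.54303888, -0.24626425])} [ 0.48779236 -0.15609288  0.23108764]
[[ 474.8426082  -147.00222033   34.        ]
 [ 487.14862087 -173.98343058   34.        ]] [(np.float64(-110.62862760241804), np.float64(6.535545306128674)), (np.float64(-110.92779793348376), np.float64(-23.118023634220947))]
24885 ((578.220947265625, -114.14732360839844), (120.86402130126953, 120.48885345458984), 25.035886764526367)
[[261.04316569 188.66418514]
 [245.62289701 188.0640293 ]
 [281.29567007 202.5466871 ]
 [216.72215906 199.96505141]
 [275.97246118 251.36562865]
 [207.55401571 248.31071561]]
```

View pics/s0z.png

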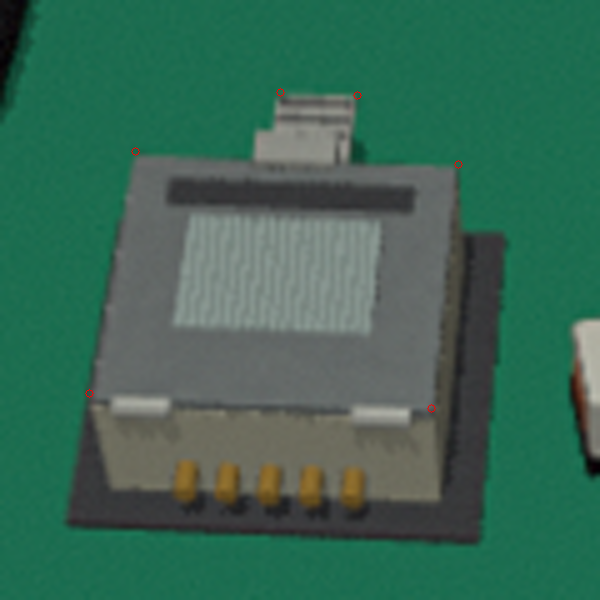

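Scene and top views agree: the predicted corners fall within about 2 mm of the lid and tab. The wrist offset came from the arm still settling, so I'll retake that picture at rest.

```bash
python3 -m creep '[[255,[0,0,0],0],[255,[0,0,0],0],[255,[0,0,0],0],[255,[0,0,0],0],[255,[0,0,0],0],[255,[0,0,0],0],[255,[0,0,0],0],[255,[0,0,0],0]]' ; python3 -c "
from g import *
st();c=get_calibration('wrist')
p,d=read_camera('wrist');st()
cv2.imwrite('pics/w2.png',cv2.resize(p[100:360,180:450],None,fx=2.3,fy=2.3,interpolation=cv2.INTER_CUBIC))
print(proj('wrist',[[*W(-100)/1000,.034],[*W(-110,15)/1000,.034],[*W(-110,-15)/1000,.034],[*W(-55,60)/1000,.061],[*W(-55,-60)/1000,.061]],c)*2.3-np.array([180,100])*2.3)"
```

```text
time: 2.82
tool_pos: [0.4863, -0.1487, 0.2314]
tcp_rot: [1.976, 0.445, -1.976]
wrist_force: [-0.7, 0.1, -0.3]
width: 0.001
t 2.82 tcp [ 486.3 -148.7  231.4] local -100.9 0.1 xaxis [ 0. -0. -1.] yawerr 0.005 F [-0.68  0.12 -0.33] w 0.0 q [-0.35 -0.05  1.95 -0.    1.24  0.78]
t 2.87 tcp [ 486.3 -148.8  231.4] local -101.0 0.0 xaxis [ 0. -0. -1.] yawerr 0.005 F [ 0.24 -0.57  0.13] w -0.0 q [-0.35 -0.05  1.95 -0.    1.24  0.78]
[[314.84320083 245.38989209]
 [277.59810908 269.48799849]
 [351.90334026 269.72871743]
 [145.88414636 138.05433089]
 [484.7255944  139.25998363]]
```

View pics/w2.png

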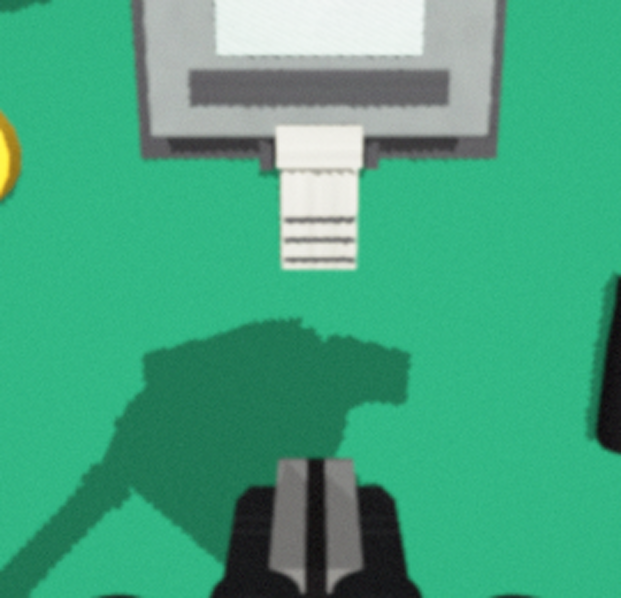

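```bash
python3 -m creep '[[255,[0,-1,-23],0],[255,[0,0,-23],0],[255,[0,0,-23],0],[255,[0,0,-23],0],[255,[0,0,-23],0],[255,[0,0,-23],0],[255,[0,0,-23],0],[255,[0,0,-23],0]]'; python3 -m creep '[[255,[0,0,0],0],[255,[0,0,0],0],[255,[0,0,-2],0],[255,[0,0,-2],0],[255,[0,0,-2],0],[255,[0,0,-2],0],[255,[0,0,-2],0],[255,[0,0,-2],0]]'; python3 -c "
from g import *
st()"
```

```text
time: 3.53
tool_pos: [0.4864, -0.1502, 0.0464]
tcp_rot: [1.977, 0.444, -1.976]
wrist_force: [-0.4, 0.2, -1.2]
width: -0.004
time: 4.2
tool_pos: [0.4866, -0.1503, 0.0356]
tcp_rot: [1.977, 0.443, -1.976]
wrist_force: [-0.4, 0.1, 0.1]
width: -0.004
t 4.2 tcp [ 486.6 -150.3   35.6] local -101.4 -1.5 xaxis [ 0.001 -0.    -1.   ] yawerr 0.004 F [-0.36  0.07  0.13] w -0.0 q [-0.35  0.16  2.13  0.    0.85  0.78]
```

```bash
python3 -m creep '[[255,[0,0,-1],0],[255,[0,0,-1],0],[255,[0,0,-1],0],[255,[0,0,-1],0],[255,[0,0,-1],0],[255,[0,0,-1],0],[255,[0,0,0],0],[255,[0,0,0],0]]'; python3 -c "
from g import *
p,d=read_camera('scene');cv2.imwrite('pics/s1.png',cv2.resize(p[100:300,150:350],None,fx=3,fy=3));st()"
```

```text
time: 4.87
tool_pos: [0.4863, -0.1502, 0.0293]
tcp_rot: [1.977, 0.444, -1.977]
wrist_force: [-1.5, 0.1, 1.8]
width: -0.003
t 4.92 tcp [ 486.3 -150.2   29.3] local -101.6 -1.2 xaxis [-0.  0. -1.] yawerr 0.004 F [-1.5  -0.64  2.27] w 0.0 q [-0.35  0.17  2.13 -0.    0.84  0.78]
```

View pics/s1.png

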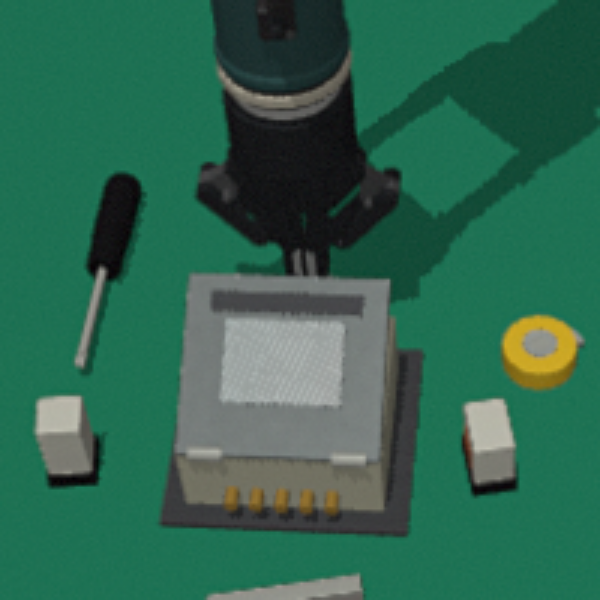

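The lid still looks closed at 4.7 mm down, with 2 N at the wrist, so I'll press further.

```bash
python3 -m creep '[[255,[0,0,-1],0],[255,[0,0,-1],0],[255,[0,0,-1],0],[255,[0,0,0],0],[255,[0,0,0],0],[255,[0,0,0],0],[255,[0,0,0],0],[255,[0,0,0],0]]'; python3 -c "
from g import *
p,d=read_camera('scene');cv2.imwrite('pics/s2.png',cv2.resize(p[100:300,150:350],None,fx=3,fy=3));st()"
```

```text
time: 5.58
tool_pos: [0.4865, -0.1502, 0.0264]
tcp_rot: [1.977, 0.444, -1.976]
wrist_force: [0.6, 2.1, 2.0]
width: 0.003
t 5.63 tcp [ 486.5 -150.2   26.4] local -101.4 -1.3 xaxis [ 0. -0. -1.] yawerr 0.004 F [0.36 1.98 1.52] w -0.01 q [-0.35  0.18  2.13  0.    0.83  0.78]
```

View pics/s2.png

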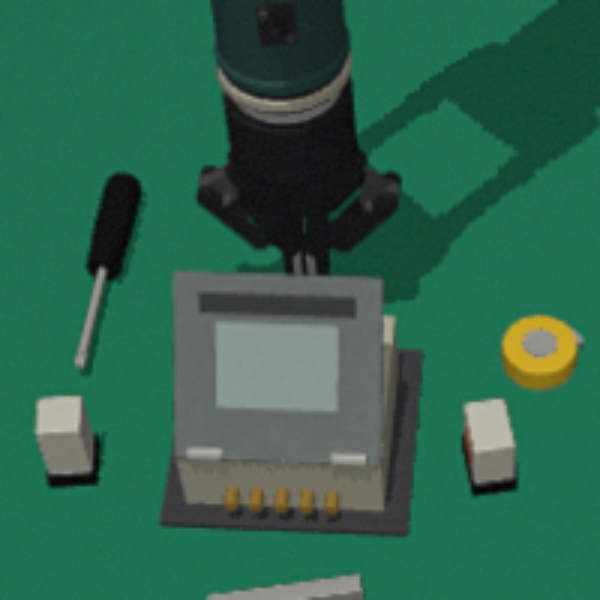

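The lid has released and is rising. I'll hold briefly, then back up vertically.

```bash
python3 -m creep '[[255,[0,0,0],0],[255,[0,0,0],0],[255,[0,0,0],0],[255,[0,0,0],0],[255,[0,0,0],0],[255,[0,0,8],0],[255,[-4,-2,16],0],[255,[-4,-2,22],0]]';python3 -m creep '[[255,[0,0,25],0],[255,[0,0,25],0],[255,[0,0,0],0],[255,[0,0,0],0],[255,[0,0,0],0],[255,[0,0,0],0],[255,[0,0,0],0],[255,[0,0,0],0]]'; python3 -c "
from g import *
p,d=read_camera('scene');cv2.imwrite('pics/s3.png',cv2.resize(p[100:300,150:350],None,fx=3,fy=3));st()
C=cloud('scene',d)*1000;x=(C[...,:2]-O)@ux;y=(C[...,:2]-O)@uy
m=(abs(y)<50)&(C[...,2]>70)&(x>-30)&(x<90)
A=C[m];xx=x[m];i=np.argsort(A[:,2]);print(len(A),A[i[-20:],2].mean(),xx[i[-20:]].mean())
print(np.polyfit(xx,A[:,2],1),np.arctan2(-np.polyfit(xx,A[:,2],1)[0],1))"
```

```text
time: 6.3
tool_pos: [0.476, -0.1537, 0.071]
tcp_rot: [1.973, 0.447, -1.982]
wrist_force: [-0.6, 0.4, 0.2]
width: -0.0
time: 6.97
tool_pos: [0.4773, -0.1539, 0.1209]
tcp_rot: [1.975, 0.446, -1.98]
wrist_force: [0.6, -0.4, -0.0]
width: 0.002
t 7.02 tcp [ 477.5 -153.9  121.1] local -111.1 -0.9 xaxis [-0.002  0.001 -1.   ] yawerr 0.004 F [-1.06  0.5  -0.28] w 0.0 q [-0.36  0.04  2.08 -0.    1.03  0.77]
3024 142.42540250292873 -7.952589543404239
[ -1.24203957 129.72532566] 0.8929367766522738
```

View pics/s3.png

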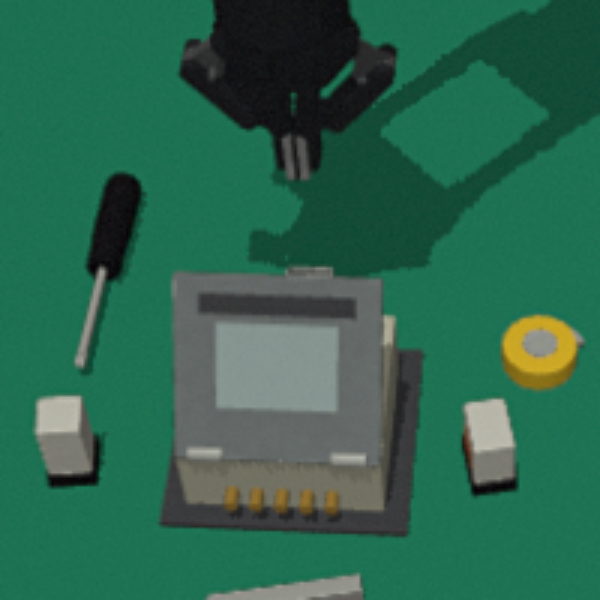

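```bash
python3 -m creep '[[255,[9.1,4.2,0],0],[255,[9.1,4.2,0],0],[255,[9.1,4.2,0],0],[255,[9.1,4.2,0],0],[255,[9.1,4.2,0],0],[255,[9.1,4.2,0],0],[255,[9.1,4.2,0],0],[255,[9.1,4.2,0],0]]'; python3 -m creep '[[255,[5.4,2.5,0],0],[255,[5.4,2.5,0],0],[255,[5.4,2.5,0],0],[255,[5.4,2.5,0],0],[255,[5.4,2.5,0],0],[255,[5.4,2.5,0],0],[255,[5.4,2.5,0],0],[255,[5.4,2.5,0],0]]'; python3 -c "
from g import *
st()
p,d=read_camera('scene');cv2.imwrite('pics/s4.png',cv2.resize(p[100:300,150:350],None,fx=3,fy=3));st()"
```

```text
time: 7.68
tool_pos: [0.5522, -0.12, 0.1222]
tcp_rot: [1.976, 0.444, -1.977]
wrist_force: [-0.1, -0.4, -0.1]
width: -0.006
time: 8.35
tool_pos: [0.5949, -0.1004, 0.1223]
tcp_rot: [1.977, 0.444, -1.977]
wrist_force: [0.3, -1.4, -0.5]
width: -0.001
t 8.35 tcp [ 594.9 -100.4  122.3] local 17.8 -2.2 xaxis [ 0.  0. -1.] yawerr 0.004 F [ 0.27 -1.37 -0.48] w -0.0 q [-0.21  0.22  1.87  0.    1.05  0.92]
t 8.4 tcp [ 596.  -100.   122.5] local 19.0 -2.3 xaxis [ 0.002  0.    -1.   ] yawerr 0.004 F [ 0.78 -0.11 -0.13] w -0.0 q [-0.21  0.22  1.87  0.    1.05  0.92]
```

View pics/s4.png

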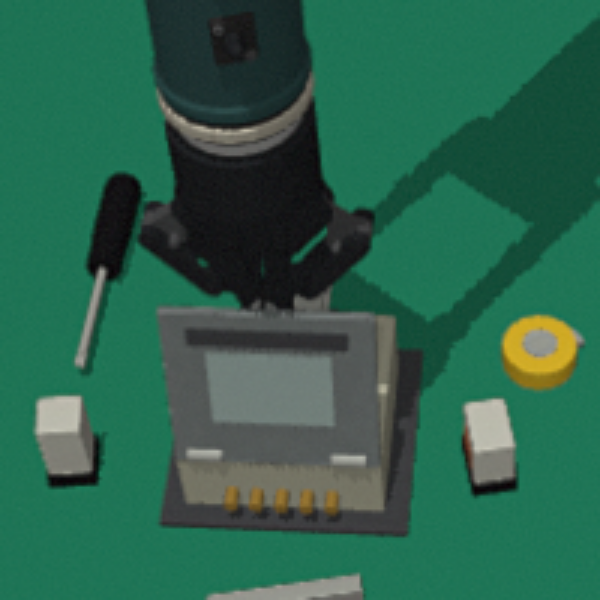

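The lid is being pushed back and is about 1.35 rad open, and nothing else has been disturbed. I'll keep going.

```bash
python3 -m creep '[[255,[4.5,2.1,0],0],[255,[4.5,2.1,0],0],[255,[4.5,2.1,0],0],[255,[4.5,2.1,0],0],[255,[4.5,2.1,0],0],[255,[4.5,2.1,0],0],[255,[4.5,2.1,0],0],[255,[0,0,0],0]]';  python3 -c "
from g import *
st()
p,d=read_camera('scene');cv2.imwrite('pics/s5.png',cv2.resize(p[100:300,150:350],None,fx=3,fy=3));st()"
```

```text
time: 9.07
tool_pos: [0.6269, -0.0854, 0.1223]
tcp_rot: [1.977, 0.444, -1.976]
wrist_force: [0.1, 0.0, -0.3]
width: -0.001
t 9.07 tcp [626.9 -85.4 122.3] local 53.2 -2.2 xaxis [ 0.001  0.    -1.   ] yawerr 0.004 F [ 0.08  0.03 -0.28] w -0.0 q [-0.17  0.27  1.8   0.    1.07  0.95]
t 9.12 tcp [626.4 -85.7 122.3] local 52.6 -2.2 xaxis [ 0. -0. -1.] yawerr 0.004 F [-0.24 -0.4  -0.51] w -0.0 q [-0.18  0.27  1.81  0.    1.07  0.95]
```

View pics/s5.png

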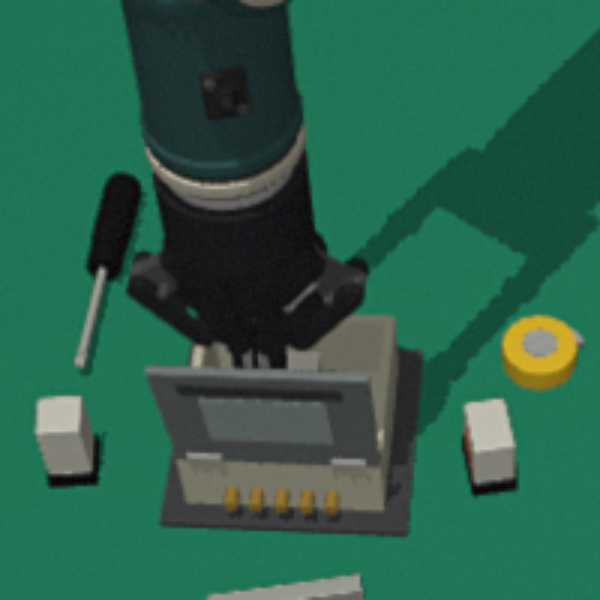

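```bash
python3 -m creep '[[255,[1.8,0.85,0],0],[255,[1.8,0.85,0],0],[255,[1.8,0.85,0],0],[255,[1.8,0.85,0],0],[255,[0,0,0],0],[255,[0,0,0],0],[255,[0,0,0],0],[255,[0,0,0],0]]';  python3 -c "
from g import *
p,d=read_camera('scene');st()
C=cloud('scene',d)*1000;x=(C[...,:2]-O)@ux;y=(C[...,:2]-O)@uy
m=(abs(y)<50)&(C[...,2]>75)&(C[...,2]<145)&(x>50)&(x<110)
f=np.polyfit(C[m][:,2],x[m],1);print(m.sum(),f,np.pi/2+np.arctan(f[0]))"
```

```text
time: 9.78
tool_pos: [0.633, -0.0826, 0.1224]
tcp_rot: [1.977, 0.444, -1.977]
wrist_force: [-1.0, -0.1, 0.3]
width: 0.003
t 9.83 tcp [633.  -82.6 122.3] local 59.9 -2.2 xaxis [ 0. -0. -1.] yawerr 0.004 F [ 0.07 -0.49 -0.18] w 0.0 q [-0.17  0.28  1.79 -0.    1.07  0.96]
931 [ 0.24285557 45.61771745] 1.8090396007619642
```

```bash
python3 -m creep '[[255,[1.35,0.65,0],0],[255,[1.35,0.65,0],0],[255,[1.35,0.65,0],0],[255,[0,0,0],0],[255,[0,0,0],0],[255,[0,0,0],0],[255,[0,0,0],0],[255,[0,0,0],0]]';  python3 -c "
from g import *
p,d=read_camera('scene');st()
C=cloud('scene',d)*1000;x=(C[...,:2]-O)@ux;y=(C[...,:2]-O)@uy
m=(abs(y)<50)&(C[...,2]>75)&(C[...,2]<145)&(x>50)&(x<110)
f=np.polyfit(C[m][:,2],x[m],1);print(m.sum(),f,np.pi/2+np.arctan(f[0]))"
```

```text
time: 10.5
tool_pos: [0.637, -0.0806, 0.1223]
tcp_rot: [1.977, 0.444, -1.977]
wrist_force: [0.1, 0.2, -0.2]
width: -0.0
t 10.55 tcp [637.1 -80.6 122.3] local 64.4 -2.1 xaxis [ 0. -0. -1.] yawerr 0.004 F [-0.97 -0.01 -0.24] w -0.0 q [-0.16  0.29  1.78 -0.    1.07  0.96]
842 [ 0.27280059 45.51246382] 1.8371166158629217
```

```bash
python3 -m creep '[[255,[0.9,0.4,0],0],[255,[0.9,0.4,0],0],[255,[0.9,0.4,0],0],[255,[0,0,0],0],[255,[0,0,0],0],[255,[0,0,0],0],[255,[0,0,0],0],[255,[0,0,0],0]]';  cat > a.py <<'E'
from g import *
p,d=read_camera('scene');st()
C=cloud('scene',d)*1000;x=(C[...,:2]-O)@ux;y=(C[...,:2]-O)@uy
m=(abs(y)<50)&(C[...,2]>75)&(C[...,2]<145)&(x>50)&(x<110)
f=np.polyfit(C[m][:,2],x[m],1);print(m.sum(),f,np.pi/2+np.arctan(f[0]))
E
python3 a.py; python3 -m creep '[[255,[0.9,0.4,0],0],[255,[0.9,0.4,0],0],[255,[0,0,0],0],[255,[0,0,0],0],[255,[0,0,0],0],[255,[0,0,0],0],[255,[0,0,0],0],[255,[0,0,0],0]]'; python3 a.py
```

```text
time: 11.22
tool_pos: [0.6393, -0.0796, 0.1222]
tcp_rot: [1.976, 0.444, -1.978]
wrist_force: [-3.5, -1.2, 2.5]
width: -0.002
t 11.27 tcp [639.3 -79.5 122.1] local 66.9 -2.1 xaxis [-0.001 -0.    -1.   ] yawerr 0.004 F [-3.41 -2.29  0.75] w 0.0 q [-0.16  0.29  1.78 -0.    1.07  0.97]
787 [ 0.29128566 44.87300487] 1.8542392670978978
time: 11.93
tool_pos: [0.6395, -0.0795, 0.1221]
tcp_rot: [1.972, 0.444, -1.981]
wrist_force: [-8.9, -3.6, 4.8]
width: -0.002
t 11.98 tcp [639.5 -79.5 122.1] local 67.1 -2.2 xaxis [-0.004 -0.001 -1.   ] yawerr 0.004 F [-8.59 -4.16  4.92] w 0.0 q [-0.16  0.29  1.77 -0.    1.08  0.97]
779 [ 0.30656978 43.32581759] 1.8682694875885308
```

The force climbed from about 0 to 10 N with almost no tip motion, so the lid is at its stop. Backing off now.

```bash
python3 -m creep '[[255,[-2,-0.9,0],0],[255,[-4,-1.9,0],0],[255,[-8,-3.8,0],0],[255,[-10,-4.7,0],0],[255,[-10,-4.7,0],0],[255,[-10,-4.7,0],0],[255,[-15,-7,0],0],[255,[-15,-7,0],0]]';python3 -m creep '[[255,[-18,-8.4,0],0],[255,[-20,-9,10],0],[255,[-20,-9,20],0],[255,[-20,-9,30],0],[255,[-20,-9,30],0],[255,[-15,-7,20],0],[255,[0,0,0],0],[255,[0,0,0],0]]'; python3 -m creep '[[255,[-15,0,0],0],[255,[-15,0,0],0],[255,[0,0,0],0],[255,[0,0,0],0],[255,[0,0,0],0],[255,[0,0,0],0],[255,[0,0,0],0],[255,[0,0,0],0]]';python3 a.py; python3 -c "
from g import *
p,d=read_camera('scene');cv2.imwrite('pics/s6.png',cv2.resize(p[100:300,150:350],None,fx=3,fy=3))
p,d=read_camera('wrist');cv2.imwrite('pics/w6.png',p)
p,d=read_camera('top');cv2.imwrite('pics/t6.png',cv2.resize(p[150:330,320:560],None,fx=3.3,fy=3.3))
C=cloud('top',d)*1000;x=(C[...,:2]-O)@ux;y=(C[...,:2]-O)@uy
m=(abs(y)<55)&(C[...,2]>80)&(C[...,2]<165)&(x>40)&(x<120);A=np.c_[x[m],C[m][:,2]]
print(m.sum(), A[A[:,1]>150].mean(0), A[:,1].max());f=np.polyfit(A[:,1],A[:,0],1);print(np.pi/2+np.arctan(f[0]))"
```

```text
time: 12.65
tool_pos: [0.5664, -0.1137, 0.1223]
tcp_rot: [1.977, 0.444, -1.976]
wrist_force: [-0.1, 0.3, 0.3]
width: -0.003
time: 13.32
tool_pos: [0.4545, -0.1655, 0.234]
tcp_rot: [1.981, 0.44, -1.973]
wrist_force: [0.1, 0.7, -0.1]
width: 0.004
time: 13.98
tool_pos: [0.425, -0.1646, 0.232]
tcp_rot: [1.976, 0.445, -1.977]
wrist_force: [0.3, -0.6, 0.6]
width: 0.001
t 14.03 tcp [ 424.9 -164.6  232.1] local -163.3 11.8 xaxis [-0.  0. -1.] yawerr 0.004 F [ 0.43 -0.78 -0.36] w -0.0 q [-0.42 -0.16  2.05  0.    1.26  0.7 ]
733 [ 0.36502066 37.59339423] 1.92078941223239
2258 [ 88.17453373 151.91751186] 156.26193634088304
1.934163479781071
```

View pics/s6.png

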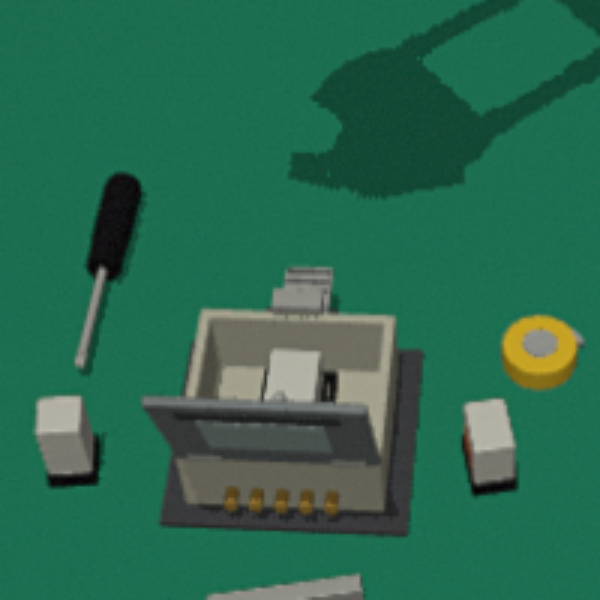

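View pics/t6.png

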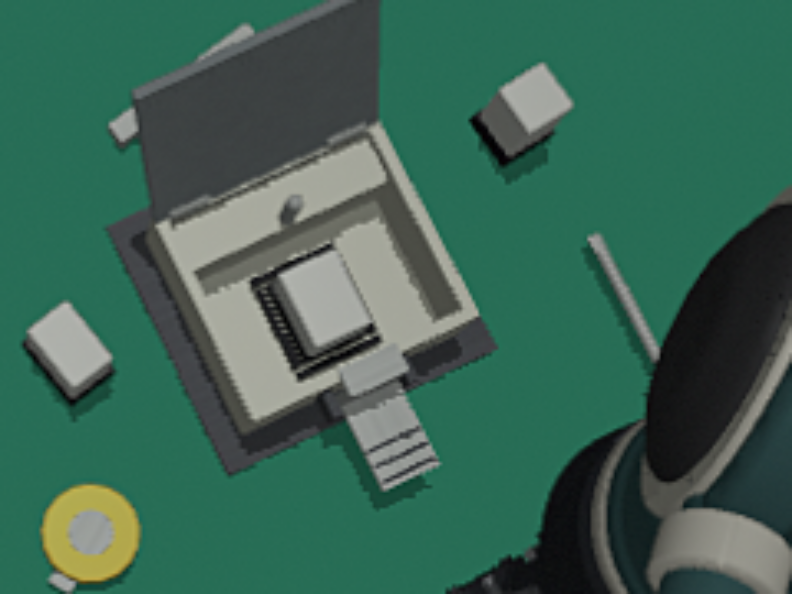

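View pics/w6.png

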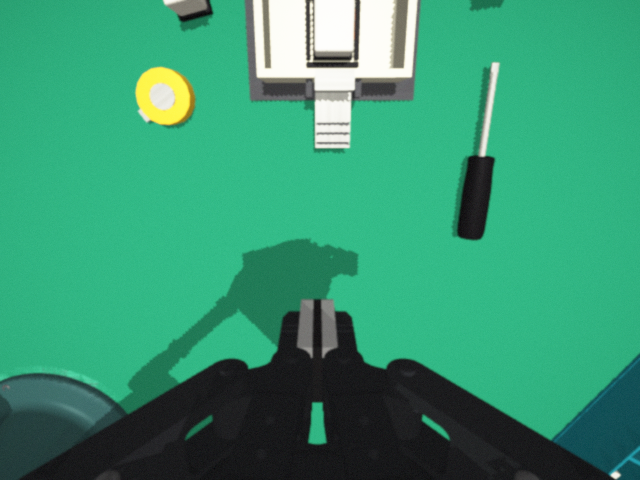

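The lid stands fully open and is estimated at 1.92 and 1.93 rad from two views. The relay is in its seat at about (325,305) in the top zoom. The tab is back up, and the bystanders are at the same pixels as before. The arm is clear, so I'm handing in.

```bash
python3 -c "
from workcell import *
print(finish_job())"
```

```text
the job is handed in; nothing more can be done
None
```

The socket is open, and I handed the job in with the arm clear after about 14 s on the robot's clock, against the 42 s limit.

- **Release:** With shut fingertips I pressed the tab about 7.5 mm down, at roughly 2 N. The lid sprang up to about 0.89 rad.
- **Opening:** I pushed the lid back from the front until the force rose to about 10 N with no further motion, which put it against its stop. Then I backed off and rose clear.

**Last checks:**
- **Lid:** The depth images put it at 1.92 rad (scene view) and 1.93 rad (top view), against a stop at 1.92. Earlier fits, while I was pushing, read lower at 1.81–1.87 rad, probably because the gripper was in view.
- **Relay and tab:** The relay sits in its seat and the tab is back at rest.
- **Loose things:** Both relays and the tape measure are where they started. The screwdriver was partly hidden from the top camera but looked unmoved in the scene view. The visible part of the rod, mostly hidden behind the lid, looked unmoved too.

One wrist picture disagreed by about 8 mm because the arm was still settling. Retaken at rest, it agreed to about 1.5 mm.

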